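# Clear the cutting plate and set the forceps to its marked length

### The arm

A 6-joint arm with a two-finger parallel gripper is mounted at the origin on the work surface. World frame = base frame: x ahead of the robot, y to its left, z up, the work surface at z = 0. Lengths are in m, angles in rad, forces in N, time in s.
With the tool pointing down it reaches from about 0.35 to 0.975 m from the base axis. Payload 4.9 kg.
Tool frame: the origin (TCP) lies on the mounting face of the last link; the fingertips stand 173 mm ahead of it and the grasp point (between the pads) lies 155 mm ahead of it; z points along the fingers, y is the direction in which the jaws open and shut (so a half turn about z gives the same grasp; the last joint's range is limited). The gripper opens to 85 mm and grips with 20 to 120 N. Pads are 22 mm wide; open, the fingers measure 114 mm over their backs; the gripper's body (76 mm by 85 mm) begins 54 mm behind the grasp point. The pads swing forward as they close: fully open they stand 13 mm farther back than shut.
Start: joints at [-1.332, 0.053, 1.613, -0, 1.476, -0.119], TCP at [0.219, -0.585, 0.405] pointing down, gripper open.
Joint ranges: [-3.01, 3.01], [-1.01, 2.22], [0.06, 2.58], [-1.02, 4.17], [0.09, 2.62], [-3.14, 3.14]. Speed limits (rad/s): [2.57, 2.57, 3.14, 3.14, 3.14, 3.14].

### API

Orientations are given as a unit quaternion [w, x, y, z].
In Python, from plant import manip gives the robot as it stands.
- The arm moves only by the tool play_rows, never from a script. Its argument "increments" is a list of rows, each an object with "offset": the shift along the tool's x, y, z in mm, a list of three; "twist": the turn about the tool's z in rad; "grip": the opening, from 0 (shut) to 1 (fully open). In form: [{"offset": [dx, dy, dz], "twist": twist, "grip": grip}, ...]. A call has 1 to 5 rows; each row is the pose to reach, as a shift and turn from the pose commanded when the call began, along the tool's axes at that moment; what a row does not reach only later rows make up. A row lasts 1/12 s, in which the tool goes at most 41.7 mm and 7.16 degrees, less where a joint would pass 70% of its speed; a pose out of reach is approached as far as the arm can. A call with a gripper value outside its range is refused whole. The fingers move at their own pace and stop on an object; the grip force is fixed at half the most. Time passes only in rows, so rows that repeat a pose let the fingers close. It gives the time, the measured TCP pose, the force and the opening at its end, in the units of the state.
- manip.state(): the state, without advancing time (a new reading comes with each control period).
- manip.grab_frame(name): name is "scene" or "side" or "wrist"; returns the picture (400x640x3 uint8, blue, green, red); there is no depth.
- manip.get_calibration(name): a dict with "fx", "fy", "cx", "cy" (pixels), "T" (4x4, takes a point from camera to world coordinates). Camera axes: x right, y down, z forward; pixel columns grow to the right and rows downward; lengths in m; the calibration is good to about 2 mm. A picture is of the moment at which its call begins: read the wrist's pose just before it. get_calibration takes no time and is no camera call; for the wrist camera it gives the pose at the moment of the call.
- manip.job_done(): hands the job in, once; it reports no verdict.
Trained networks look in the newest picture that a camera, given by its name, has taken for a name from the list of things; names that differ only in an ending like _2 or _b are one class to them, and where a whole thing is asked for, a point or a joint stands for the part that bears it (a point fixed in the world has none). Each returns a list of dicts, best first, with "p" (0 to 1); they miss things now and then, are a little off and sometimes report something else, mostly with a low value. They report only what shows in the picture. A call takes as long as a camera call. They do not tell look-alikes from the thing itself.
- manip.boxes_of(query, camera): "xyz" ([x, y, z] in m, in the coordinates of the camera as it stood for that picture, good to about 4 mm: the middle of the surface that is visible of it).
- manip.tip_of(query, camera): "xyz" ([x, y, z] in m, in the coordinates of the camera as it stood for that picture, good to about 4 mm: a listed point, or the origin of a listed thing).
The state is a dict: "time": time; "joint_pos": joint angles; "joint_vel": joint speeds; "joint_efforts": joint torques, N m; "tool_pos": TCP position; "tool_rot": TCP orientation; "contact_force": force on the tool from outside, world axes, zero at the start; "ft_torque": the same for the moment, N m; "gripper_width": opening from 0.0 (shut) to 1.0 (fully open).
Only numpy, scipy, OpenCV 4.12 (cv2) and the standard library are available. Lean on these libraries where they do the work, as an engineer would, in place of code of your own. Each camera call takes 0.05 s, during which the arm holds its last target. There are 200 camera calls.

### The job

The red lines on the ruled cutting plate mark the explant length, but shell chips litter the plate: with the blue scraper, wipe all four chips off it into the waste tray alongside, never touching them with the fingers or forceps, and stand the scraper back on the bench, clear of both. Then take the angled forceps off their rest, bring their tips to just above the red lines (within 1 cm of the plate, not touching it) and squeeze until the gap matches, with one tip point over each line; finish while still holding them there, gap steady. Leave the two bottles and the dish where they are.

Things in the scene. Friction and masses are not known exactly. Their poses are not given: they have to be found in the camera images.
- plate: White ruled cutting plate, fixed, 130 x 130 mm, 16 mm thick. Origin: centre of its underside, on the bench (z = 0). Its +y edge butts against the waste tray. Two red lines, 2 mm wide and 70 mm long, run along its x axis; black rule ticks along two edges.
- plate_lines (a point): Midpoint of the pair of red lines, on the plate's top surface (16 mm above the bench); axes as the plate's. The lines run along x from -35 to +35 mm, at y = +10 and y = -10 mm (20 mm apart, centre to centre).
- tray: Shallow aluminium waste tray, fixed, open on top, 150 mm along x, 100 mm along y, walls 10 mm high and 2 mm thick (6 mm lower than the plate's top). Its -y wall stands 0.5 mm from the plate's +y edge; axes parallel to the plate's. Origin: centre of its underside.
- chip0: Loose dark brown kernel-shell chip, 20 x 12 x 7 mm, 10 g, lying on the plate. Origin: centre of its underside.
- chip1: Loose dark brown kernel-shell chip, 20 x 12 x 7 mm, 10 g, lying on the plate. Origin: centre of its underside.
- chip2: Loose dark brown kernel-shell chip, 20 x 12 x 7 mm, 10 g, lying on the plate. Origin: centre of its underside.
- chip3: Loose dark brown kernel-shell chip, 20 x 12 x 7 mm, 10 g, lying on the plate. Origin: centre of its underside.
- scraper: Blue scraper block, loose, 140 g, standing upright on the bench: a foot 125 mm along x, 36 mm along y (34 mm over the black rubber at the very bottom) and 14 mm high, with an upright rib to hold it by on top, 105 mm along x, 16 mm thick along y, from 14 to 56 mm height. Chips are pushed by its long side, along its y. Origin: centre of its underside.
- rest: Instrument rest, fixed: dark base 160 x 90 x 4 mm, two aluminium cross bars along y at x = -60 and +45 mm, their tops 45 mm above the bench, with a small post at each end (y = +-40 mm, top 53 mm above the bench). The forceps lie across the bars. Origin: centre of its underside.
- forceps: Steel sprung forceps, 195 mm, 70 g, lying on edge across the rest, blades side by side. Origin: midway between the two dark ribbed grip pads (32 mm long), level with the blades' lower edges; blades 0 to 10 mm up, pads -2 to 12. x to the tips, y left. Sprung at the rear (x -90); front 25 mm bend down. Open: 36 mm over the pads. 24 mm over them (faces then parallel) = 20 mm tip gap.
- tip_left (a point): Point of the left blade (centre of the blade's end); open, it lies at x 90, y 22, z -22 mm of the forceps, whose frame is fixed to this blade. The tip gap is the distance between the two points: 44 mm when open; it shrinks 2 mm for each 1 mm squeezed at the pads.
- tip_right (a point): Point of the right blade; open, it lies at x 90, y -22, z -22 mm of the forceps. Squeezing force at the pads: about 3 N at first, 9 N at a 20 mm tip gap.
- forceps_jaw (a joint): How far the forceps are squeezed, rad: 0 = open (tip gap 44 mm), growing as they close; tip gap = 44 mm - 180 mm x value, so 0.133 at 20 mm.
- bottle_orange: Media bottle with orange cap, 68 mm diameter, 113 mm high, loose; leave alone. Origin: centre of its underside.
- bottle_blue: Media bottle with blue cap, 68 mm diameter, 113 mm high, loose; leave alone. Origin: centre of its underside.
- dish: Closed clear culture dish, 94 mm diameter, 17 mm high, loose; leave alone. Origin: centre of its underside.
Mind the look-alikes: they are no part of the job. Of the things shaped like the forceps, the steel one is meant.

How it is judged:
On the way, in this order (a step that is already met when the one before it is completed fails the run):
1. all four chips lie in the waste tray (x of chip0 in the frame of tray between -0.073 and 0.073 m and y of chip0 in the frame of tray between -0.048 and 0.048 m and height (world z) of each of chip0, chip1, chip2, chip3 below 0.019 m and x of chip1 in the frame of tray between -0.073 and 0.073 m and y of chip1 in the frame of tray between -0.048 and 0.048 m and x of chip2 in the frame of tray between -0.073 and 0.073 m and y of chip2 in the frame of tray between -0.048 and 0.048 m and x of chip3 in the frame of tray between -0.073 and 0.073 m and y of chip3 in the frame of tray between -0.048 and 0.048 m), for 0.2 s.
2. the scraper stands on the bench, let go, clear of plate and tray (height (world z) of scraper below 0.006 m and angle between scraper's own z axis and vertical below 0.1 rad and contact force between scraper and the fingers below 0.05 N and contact force between scraper and plate below 0.05 N and contact force between scraper and tray below 0.05 N and linear speed of scraper below 0.02 m/s), for 0.2 s.
3. the forceps are held by the fingers, tips over the red lines at the marked gap (contact force between forceps and the fingers above 1 N and contact force between forceps and plate below 0.1 N and contact force between forceps and rest below 0.1 N and contact force between forceps and tray below 0.1 N and contact force between forceps and scraper below 0.1 N and linear speed of forceps below 0.02 m/s and distance between tip_left and tip_right between 0.018 and 0.022 m and ((y of tip_left in the frame of plate_lines between 0.006 and 0.014 m and y of tip_right in the frame of plate_lines between -0.014 and -0.006 m) or (y of tip_right in the frame of plate_lines between 0.006 and 0.014 m and y of tip_left in the frame of plate_lines between -0.014 and -0.006 m)) and x of tip_left in the frame of plate_lines between -0.03 and 0.03 m and z of tip_left in the frame of plate_lines between 0.0003 and 0.0105 m and x of tip_right in the frame of plate_lines between -0.03 and 0.03 m and z of tip_right in the frame of plate_lines between 0.0003 and 0.0105 m), for 0.2 s.
At the end, for the whole second after the job is handed in: Chips all in the tray; scraper upright on the bench, let go, touching neither plate nor tray; forceps still, held by the fingers alone, points 18-22 mm apart, up to 10.5 mm above the plate without touching, each within 4 mm of its own red line and 30 mm of the lines' middle (all of step 1 and all of step 2 and all of step 3); the arm keeps its last pose, push and grip.
It fails at once if a chip is touched by the arm, fingers or forceps (contact force between any of chip0, chip1, chip2, chip3 and the fingers above 0.2 N or contact force between any of chip0, chip1, chip2, chip3 and the arm above 0.2 N or contact force between any of chip0, chip1, chip2, chip3 and forceps above 0.2 N).
It fails at once if a bottle or the dish is moved by more than 15 mm or tipped (distance of any of bottle_orange, bottle_blue, dish from where it was at the start of the episode above 0.015 m or angle between any of bottle_orange, bottle_blue, dish's own z axis and vertical above 0.3 rad).
It also fails if it takes over 67 s, if anything falls off the work surface, if the arm or the gripper's body presses on something with over 40 N, if the wrist force passes 120 N, or if a joint passes its speed limit or range.

## Working session

There is one attempt and no reset: what is moved stays moved. The work goes in short steps, Python scripts to look and compute and a tool call to move; the robot and the scene stay as the last step left them, time stands still between calls to the robot, and variables do not carry over. Pictures are saved under pics/ and viewed, about 8 in all and at most 12, crops included, and the job is handed in when it is done.

Besides the shell and the picture viewer there is one more tool, called after ">>>" by a JSON object that holds its "name" and its "arguments". play_rows: Moves the arm, as the interface text tells. Its arguments: {"type":"object","properties":{"increments":{"type":"array"}},"required":["increments"]}

```bash
ls; mkdir -p pics
python3 - <<'E'
from plant import manip
import cv2,numpy as np
print(manip.state())
for c in ("scene","side"):
    im=manip.grab_frame(c); cv2.imwrite(f"pics/{c}0.png",im)
    T=np.array(manip.get_calibration(c)["T"])
    print(c, manip.get_calibration(c)["fx"], T.round(3).tolist())
    for n in ["plate","plate_lines","tray","chip0","scraper","rest","forceps","tip_left","tip_right","bottle_orange","bottle_blue","dish"]:
        for f in (manip.tip_of,):
            print(n,[(round(d["p"],2),(T@np.r_[d["xyz"],1])[:3].round(3).tolist()) for d in f(n,c)][:7])
E
```

```text
pics
{'time': 0.0, 'joint_pos': array([-1.33199897e+00,  5.33648496e-02,  1.61430737e+00,  2.69509382e-06,
        1.47603420e+00, -1.19025328e-01]), 'joint_vel': array([ 0.00088726, -0.00038524,  0.00138309,  0.00070664,  0.00066562,
       -0.00090721]), 'joint_efforts': array([-4.12561149e-04, -3.93679440e+01, -3.70180678e+01, -1.00009011e-04,
        6.90198125e-03,  1.03776367e-05]), 'tool_pos': array([ 0.21881775, -0.5851503 ,  0.40344971]), 'tool_rot': array([-1.05506916e-03,  9.84037485e-01,  1.77958171e-01, -6.19157527e-05]), 'contact_force': array([ 1.40397796, -0.16858279,  0.40213689]), 'ft_torque': array([-0.0156471 , -0.00739887, -0.00324981]), 'gripper_width': 0.9983015371513284}
scene 498.4529292238258 [[0.546, 0.606, -0.578, 1.187], [0.838, -0.399, 0.373, -0.428], [-0.005, -0.688, -0.726, 0.932], [0.0, 0.0, 0.0, 1.0]]
plate [(0.61, [0.603, -0.037, 0.002])]
plate_lines [(0.85, [0.615, -0.035, 0.016]), (0.18, [0.576, -0.065, 0.015])]
tray [(0.73, [0.568, 0.076, 0.002])]
chip0 [(0.58, [0.578, -0.065, 0.015]), (0.44, [0.61, 0.0, 0.013]), (0.42, [0.649, -0.047, 0.017]), (
[... 940 characters left out ...]
0.594, 0.274, 0.026])]
chip0 [(0.56, [0.577, -0.064, 0.017]), (0.43, [0.575, -0.027, 0.016]), (0.4, [0.647, -0.05, 0.014]), (0.18, [0.72, 0.274, -0.0])]
scraper [(0.67, [0.596, -0.037, -0.001]), (0.62, [0.504, -0.293, 0.004]), (0.44, [0.506, 0.312, 0.047]), (0.44, [0.415, 0.009, 0.001])]
rest []
forceps [(0.74, [0.254, 0.35, 0.014]), (0.73, [0.506, 0.31, 0.049])]
tip_left [(0.85, [0.596, 0.315, 0.022]), (0.41, [0.576, -0.029, 0.016]), (0.26, [0.592, 0.274, 0.025])]
tip_right [(0.76, [0.594, 0.273, 0.027]), (0.53, [0.303, 0.434, 0.006])]
bottle_orange [(0.77, [0.702, -0.242, 0.005])]
bottle_blue [(0.62, [0.719, 0.274, 0.002]), (0.45, [0.707, -0.24, 0.003])]
dish [(0.59, [0.416, 0.01, 0.003])]
```

View pics/scene0.png

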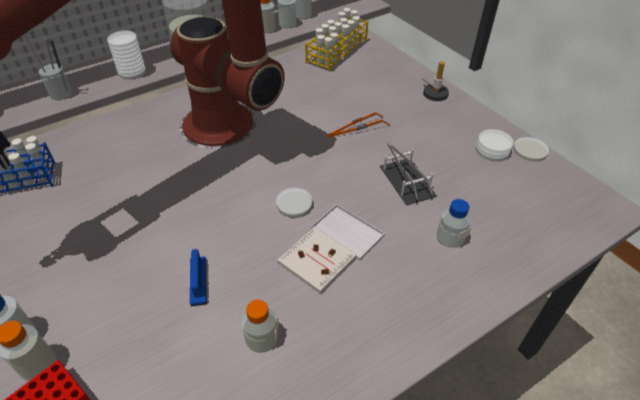

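View pics/side0.png

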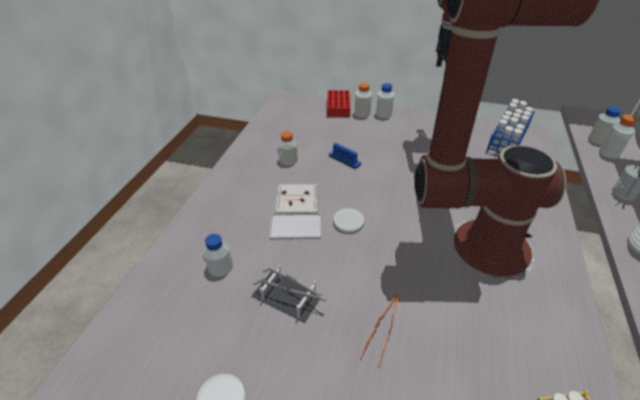

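The scene view shows the scraper at about (198,278), the plate at (318,255) with four chips, the tray at (350,230), and the steel forceps on the rest at (408,175). The orange forceps at (355,125) are the decoy. I'm moving over the scraper for a wrist look.

>>> {"name": "play_rows", "arguments": {"increments": [{"offset": [36, -17, 0], "twist": 0, "grip": 1}, {"offset": [72, -34, 0], "twist": 0, "grip": 1}, {"offset": [108, -51, 0], "twist": 0, "grip": 1}, {"offset": [144, -68, 0], "twist": 0, "grip": 1}, {"offset": [180, -85, 0], "twist": 0, "grip": 1}]}}

```text
time: 1.72
tool_pos: [0.3586, -0.4413, 0.4049]
tool_rot: [0.0, 0.984, 0.178, 0.0]
contact_force: [-0.1, -0.8, -0.2]
gripper_width: 0.997
```

>>> {"name": "play_rows", "arguments": {"increments": [{"offset": [36, -17, 0], "twist": 0, "grip": 1}, {"offset": [72, -34, 0], "twist": 0, "grip": 1}, {"offset": [108, -51, 0], "twist": 0, "grip": 1}, {"offset": [144, -68, 0], "twist": 0, "grip": 1}, {"offset": [144, -68, 0], "twist": 0, "grip": 1}]}}

```text
time: 2.13
tool_pos: [0.4721, -0.3242, 0.4049]
tool_rot: [-0.001, 0.983, 0.181, 0.001]
contact_force: [-0.0, 0.6, -0.3]
gripper_width: 1.003
```

```bash
cat > h.py <<'E'
from plant import manip
import cv2, numpy as np
from scipy.spatial.transform import Rotation as Ro
def tool():
    s=manip.state(); q=s["tool_rot"]; return np.array(s["tool_pos"]),Ro.from_quat([q[1],q[2],q[3],q[0]]).as_matrix(),s
def px2w(c,uv,z,T=None):
    k=manip.get_calibration(c); T=np.array(k["T"]) if T is None else T
    uv=np.atleast_2d(uv).astype(float)
    d=np.c_[(uv[:,0]-k["cx"])/k["fx"],(uv[:,1]-k["cy"])/k["fy"],np.ones(len(uv))]@T[:3,:3].T
    return T[:3,3]+d*((z-T[2,3])/d[:,2])[:,None]
def w2px(c,P):
    k=manip.get_calibration(c); T=np.linalg.inv(np.array(k["T"])); P=np.atleast_2d(P)@T[:3,:3].T+T[:3,3]
    return np.c_[P[:,0]/P[:,2]*k["fx"]+k["cx"],P[:,1]/P[:,2]*k["fy"]+k["cy"]]
def yaw(R): return np.arctan2(R[1,0],R[0,0])
def go(x,y,z,yw):
    """offset mm (tool axes now) and twist to reach TCP xyz with tool-x yaw yw (rad)"""
    p,R,s=tool(); d=R.T@(np.array([x,y,z])-p)*1000
    t=-(yw-yaw(R)); t=(t+np.pi)%(2*np.pi)-np.pi
    print("go off",d.round(1),"twist",round(t,3),"|d|",round(np.linalg.norm(d)),"j6",s["joint_pos"][5].round(2))
def see(name):
    im=manip.grab_frame("wrist"); cv2.imwrite(f"pics/{name}.png",im); return im
def nets(names,c="wrist",f=manip.tip_of):
    T=np.array(manip.get_calibration(c)["T"])
    for n in names: print(n,[(round(d["p"],2),(T@np.r_[d["xyz"],1])[:3].round(4).tolist()) for d in f(n,c)][:6])
E
python3 - <<'E'
from h import *
p,R,s=tool(); print(p,R.round(3),s["time"],s["joint_pos"])
k=manip.get_calibration("wrist"); print(k["fx"],np.array(k["T"]).round(3).tolist())
see("w1"); nets(["scraper","plate","chip0"])
E
```

```text
[ 0.47211594 -0.32417504  0.40489329] [[ 0.934  0.357  0.002]
 [ 0.357 -0.934  0.002]
 [ 0.003 -0.001 -1.   ]] 2.1333 [-0.73218336 -0.0715449   1.73599458  0.00296117  1.47683355  0.47363032]
297.89667112264624 [[0.356, -0.896, -0.265, 0.541], [-0.934, -0.342, -0.101, -0.298], [-0.001, 0.284, -0.959, 0.375], [0.0, 0.0, 0.0, 1.0]]
scraper [(0.87, [0.5028, -0.2904, -0.0037])]
plate []
chip0 []
```

View pics/w1.png

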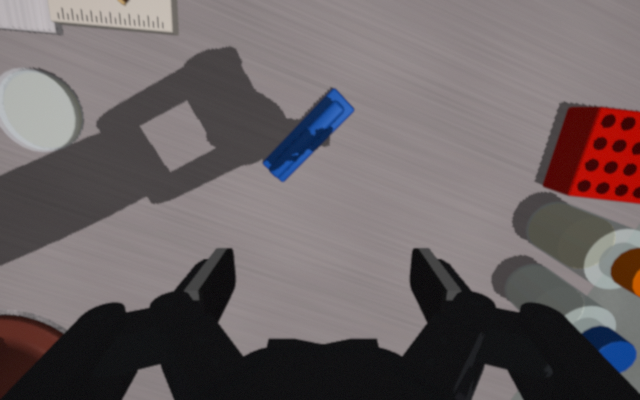

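The wrist view shows the scraper from about (275,172) to (342,98), with the plate edge at top left. I'm fitting its pose by matching silhouettes.

```bash
cat > fit.py <<'E'
from h import *
from scipy.optimize import minimize
def box(lx,ly,z0,z1): return np.array([[sx*lx/2,sy*ly/2,z] for sx in(-1,1) for sy in(-1,1) for z in(z0,z1)])
def sil(c,boxes,p,sh):
    m=np.zeros(sh,np.uint8); C,S=np.cos(p[2]),np.sin(p[2]); 
    for b in boxes:
        w=np.c_[p[0]+C*b[:,0]-S*b[:,1],p[1]+S*b[:,0]+C*b[:,1],b[:,2]]
        h=cv2.convexHull((w2px(c,w)*16).round().astype(np.int32)); cv2.fillConvexPoly(m,h,255,cv2.LINE_AA,4)
    return m
def fit(views,boxes,p0):
    p0=np.array(p0,float)
    def cost(q):
        return sum(np.abs(sil(c,boxes,q*[.001,.001,.01],m.shape).astype(float)-m).sum()/m.sum() for c,m in views)
    r=min((minimize(cost,[p0[0]*1e3,p0[1]*1e3,(p0[2]+a)*100],method="Nelder-Mead",options=dict(initial_simplex=None,xatol=.05,fatol=1e-4)) for a in (-.15,0,.15)),key=lambda r:r.fun)
    return r.x*[.001,.001,.01],r.fun
def bluemask(im,uv,r=70):
    h=cv2.cvtColor(im,cv2.COLOR_BGR2HSV); m=cv2.inRange(h,(105,120,25),(125,255,255))
    k=np.zeros_like(m); cv2.circle(k,tuple(int(v) for v in uv),r,255,-1); return cv2.morphologyEx(m&k,cv2.MORPH_CLOSE,np.ones((5,5)))
SCR=[box(.125,.036,0,.014),box(.105,.016,.014,.056)]
E
python3 - <<'E'
from fit import *
w=cv2.imread("pics/w1.png"); s=cv2.imread("pics/scene0.png"); d=cv2.imread("pics/side0.png")
mw=bluemask(w,(310,135)); 
a=px2w("wrist",[(275,172),(342,98)],.03); v=a[1]-a[0]; y0=np.arctan2(v[1],v[0]); print(a,y0)
c0=np.array([.505,-.291,y0])
for V in ([("wrist",mw)],[("scene",bluemask(s,w2px("scene",[.505,-.291,.02])[0],45))],[("side",bluemask(d,w2px("side",[.505,-.291,.02])[0],30))]):
    print(V[0][0],fit(V,SCR,c0), (V[0][1]>0).sum())
go(.503,-.291,.3,y0)
E
```

```text
[[ 0.45024728 -0.27672479  0.03      ]
 [ 0.55463739 -0.32025668  0.03      ]] -0.3950850186695129
wrist (array([ 0.49890241, -0.29732552, -0.42804407]), np.float64(0.12211339708297111)) 3045
scene (array([ 0.50066382, -0.29091598, -0.37594613]), np.float64(0.2507422795636222)) 807
side (array([ 0.50439587, -0.29429949, -0.66603077]), np.float64(0.3917605340008344)) 376
go off [ 45.7 -23.6 104.7] twist 0.753 |d| 117 j6 0.47
```

>>> {"name": "play_rows", "arguments": {"increments": [{"offset": [10, -5, 12], "twist": 0.12, "grip": 1}, {"offset": [20, -10, 24], "twist": 0.24, "grip": 1}, {"offset": [30, -15, 36], "twist": 0.36, "grip": 1}, {"offset": [46, -22, 48], "twist": 0.48, "grip": 1}, {"offset": [46, -22, 60], "twist": 0.6, "grip": 1}]}}

```text
time: 2.75
tool_pos: [0.5043, -0.2921, 0.3442]
tool_rot: [-0.0, 0.992, -0.124, 0.0]
contact_force: [-0.9, 0.1, 0.5]
gripper_width: 0.997
```

>>> {"name": "play_rows", "arguments": {"increments": [{"offset": [-20, 0, 15], "twist": 0.12, "grip": 1}, {"offset": [-40, 0, 30], "twist": 0.17, "grip": 1}, {"offset": [-40, 0, 30], "twist": 0.17, "grip": 1}, {"offset": [-40, 0, 30], "twist": 0.17, "grip": 1}, {"offset": [-40, 0, 30], "twist": 0.17, "grip": 1}]}}

```text
time: 3.17
tool_pos: [0.4652, -0.2836, 0.3157]
tool_rot: [0.0, 0.979, -0.205, 0.001]
contact_force: [0.5, -0.3, 0.5]
gripper_width: 0.998
```

Run:
```python
from fit import *
im=see("w2"); nets(["scraper"])
p,R,s=tool();print(p,yaw(R),s["time"])
uv=w2px("wrist",[.502,-.292,.03])[0]; print(uv)
m=bluemask(im,uv,110); q,f=fit([("wrist",m)],SCR,[.502,-.293,-.41]); print(q,f,(m>0).sum())
o=im.copy(); cs,_=cv2.findContours(sil("wrist",SCR,q,m.shape),0,2); cv2.drawContours(o,cs,-1,(0,255,255),1); cv2.imwrite("pics/w2o.png",o)
go(q[0],q[1],.197,q[2])
```

```text
scraper [(0.78, [0.5066, -0.2916, -0.0022])]
[ 0.46586405 -0.28343082  0.31639729] -0.41271038467518184 3.2667
[314.50054366 153.85074112]
[ 0.50489068 -0.29098158 -0.41158933] 0.09723090877835933 5361
go off [ 38.4  -8.8 119.5] twist -0.001 |d| 126 j6 1.3
```

View pics/w2o.png

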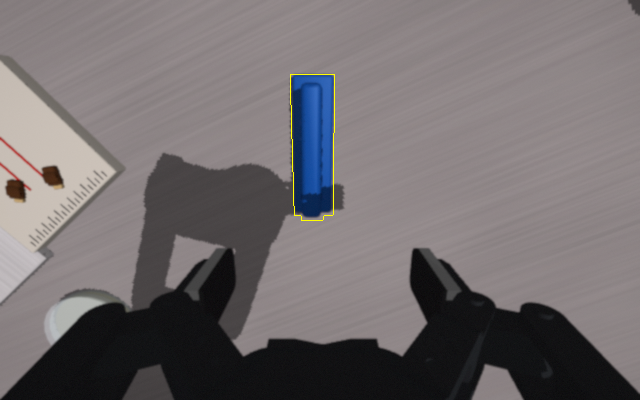

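The yellow outline fits the scraper well: x 0.505, y -0.291, yaw -0.41. I'm descending, gripping the rib and lifting.

>>> {"name": "play_rows", "arguments": {"increments": [{"offset": [20, -5, 30], "twist": 0, "grip": 1}, {"offset": [38, -9, 60], "twist": 0, "grip": 1}, {"offset": [38, -9, 90], "twist": 0, "grip": 1}, {"offset": [38, -9, 110], "twist": 0, "grip": 1}, {"offset": [38, -9, 119], "twist": 0, "grip": 1}]}}

```text
time: 3.68
tool_pos: [0.5036, -0.289, 0.1928]
tool_rot: [-0.001, 0.979, -0.204, -0.002]
contact_force: [-0.1, 0.7, -0.6]
gripper_width: 0.998
```

>>> {"name": "play_rows", "arguments": {"increments": [{"offset": [0, 0, 0], "twist": 0, "grip": 0.6}, {"offset": [0, 0, 0], "twist": 0, "grip": 0.4}, {"offset": [0, 0, 0], "twist": 0, "grip": 0.2}, {"offset": [0, 0, 0], "twist": 0, "grip": 0}, {"offset": [0, 0, 0], "twist": 0, "grip": 0}]}}

```text
time: 4.1
tool_pos: [0.5044, -0.2898, 0.1977]
tool_rot: [0.001, 0.979, -0.205, 0.002]
contact_force: [0.4, -0.3, 0.5]
gripper_width: 0.303
```

>>> {"name": "play_rows", "arguments": {"increments": [{"offset": [0, 0, 0], "twist": 0, "grip": 0}, {"offset": [0, 0, 0], "twist": 0, "grip": 0}, {"offset": [0, 0, 0], "twist": 0, "grip": 0}, {"offset": [0, 0, 0], "twist": 0, "grip": 0}, {"offset": [0, 0, 0], "twist": 0, "grip": 0}]}}

```text
time: 4.52
tool_pos: [0.5042, -0.2898, 0.1972]
tool_rot: [0.001, 0.979, -0.205, 0.001]
contact_force: [-1.9, 0.0, 6.3]
gripper_width: 0.18
```

Gripped at an opening of 0.18 (about 15 mm). I'm lifting and moving near the plate to view it.

>>> {"name": "play_rows", "arguments": {"increments": [{"offset": [0, 0, -20], "twist": 0, "grip": 0}, {"offset": [0, 0, -45], "twist": 0, "grip": 0}, {"offset": [0, 0, -70], "twist": 0, "grip": 0}, {"offset": [0, 0, -95], "twist": 0, "grip": 0}, {"offset": [0, 0, -110], "twist": 0, "grip": 0}]}}

```text
time: 4.93
tool_pos: [0.504, -0.2894, 0.3083]
tool_rot: [0.001, 0.979, -0.205, 0.001]
contact_force: [1.0, 0.3, -1.1]
gripper_width: 0.178
```

>>> {"name": "play_rows", "arguments": {"increments": [{"offset": [-16, -29, 0], "twist": -0.1, "grip": 0}, {"offset": [-32, -58, 0], "twist": -0.2, "grip": 0}, {"offset": [-48, -87, 0], "twist": -0.3, "grip": 0}, {"offset": [-64, -116, 0], "twist": -0.4, "grip": 0}, {"offset": [-80, -145, 0], "twist": -0.5, "grip": 0}]}}

```text
time: 5.35
tool_pos: [0.4877, -0.1229, 0.305]
tool_rot: [-0.0, 0.999, 0.046, -0.0]
contact_force: [0.1, 0.5, -2.0]
gripper_width: 0.178
```

>>> {"name": "play_rows", "arguments": {"increments": [{"offset": [0, -25, 0], "twist": -0.1, "grip": 0}, {"offset": [0, -50, 0], "twist": -0.19, "grip": 0}, {"offset": [0, -50, 0], "twist": -0.19, "grip": 0}, {"offset": [0, -50, 0], "twist": -0.19, "grip": 0}, {"offset": [0, -50, 0], "twist": -0.19, "grip": 0}]}}

```text
time: 5.77
tool_pos: [0.484, -0.0748, 0.3054]
tool_rot: [0.0, 0.99, 0.138, -0.0]
contact_force: [-0.5, -0.1, -0.7]
gripper_width: 0.178
```

Run:
```python
from h import *
p,R,s=tool();print(p,yaw(R),s["time"],s["gripper_width"],s["joint_pos"])
im=see("w3"); nets(["plate","plate_lines","tray","chip0","scraper"])
```

```text
[ 0.48403961 -0.0747518   0.30541013] 0.2770786489631553 5.7667 0.17771045264032456 [-3.05220294e-01 -1.94918787e-01  2.01782925e+00 -4.02215381e-04
  1.31894522e+00  9.88597627e-01]
plate [(0.96, [0.6005, -0.0371, 0.0014])]
plate_lines [(0.62, [0.6103, -0.0391, 0.0157]), (0.41, [0.5677, 0.074, -0.0041])]
tray [(0.67, [0.5699, 0.0731, -0.0041])]
chip0 [(0.84, [0.6148, 0.0003, 0.0168]), (0.83, [0.5763, -0.0624, 0.0184]), (0.62, [0.5815, -0.0291, 0.0141])]
scraper [(0.91, [0.4842, -0.0687, 0.104])]
```

View pics/w3.png

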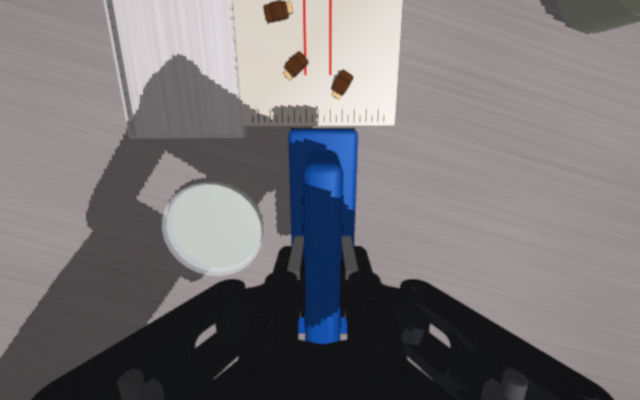

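The view shows the plate's near corner at about (395,124), the red lines at columns 304 and 330 ending at row 75, the tray on the left, and the scraper square in the jaws. I'm measuring the plate pose from the red lines.

Run:
```python
from h import *
def lines(c,f,roi,ys):
    im=cv2.imread(f).astype(int); b,g,r=im[...,0],im[...,1],im[...,2]
    m=(r-g>50)&(r-b>30); k=np.zeros_like(m); x0,y0,x1,y1=roi; k[y0:y1,x0:x1]=1
    v,u=np.nonzero(m&k); return px2w(c,np.c_[u,v],.016)[:,:2]
W=lines("wrist","pics/w3.png",(290,0,345,80),0)
S=lines("scene","pics/scene0.png",(285,225,350,280),0)
for n,P in (("wrist",W),("scene",S)):
    y=.278
    for _ in range(4):
        e=np.array([-np.sin(y),np.cos(y)]); x=np.array([np.cos(y),np.sin(y)]); t=P@e; md=(t.max()+t.min())/2
        A,B=P[t<md],P[t>=md]; sl=[np.polyfit(Q@x,Q@e,1)[0] for Q in (A,B)]; y+=np.arctan(np.mean(sl))
    print(n,len(A),len(B),"yaw",y,sl,"y lines",(A@e).mean(),(B@e).mean(),"x start/end",(A@x).min(),(B@x).min(),(A@x).max(),(B@x).max())
    ce=((A@e).mean()+(B@e).mean())/2
    for xx in ([(A@x).min()+.0355] if n=="wrist" else [((A@x).min()+(A@x).max())/2]): print("centre",x*xx+e*ce)
c=px2w("wrist",[(395,124)],.016)[0,:2]; y=.277; print("corner->centre",c+.065*np.array([np.cos(y),np.sin(y)])+.065*np.array([-np.sin(y),np.cos(y)]))
```

```text
wrist 226 219 yaw 0.2791627170394611 [np.float64(0.003935844951263419), np.float64(-0.003935844928517305)] y lines -0.2123430912669089 -0.1922676072251651 x start/end 0.543715829605832 0.5437860703277826 0.5965838206343138 0.5966503728453012
centre [ 0.61253777 -0.03486997]
scene 27 22 yaw 0.276404039872293 [np.float64(0.0003396912656342216), np.float64(-0.00033969127384251175)] y lines -0.20997898833608414 -0.18988981204158187 x start/end 0.5449708950539087 0.5458151886887188 0.6107880349082718 0.6121686002280645
centre [ 0.61050657 -0.03464336]
corner->centre [ 0.6039134 -0.0377989]
```

The line midpoint is at about (0.6115, -0.035) and the plate centre at about (0.601, -0.038), yaw 0.278. The chips' plate y runs from -25 to +33 mm, so one sweep covers them all. I'm placing the scraper over the -y edge.

>>> {"name": "play_rows", "arguments": {"increments": [{"offset": [26, 14, 0], "twist": 0, "grip": 0}, {"offset": [52, 28, 0], "twist": 0, "grip": 0}, {"offset": [78, 43, 0], "twist": 0, "grip": 0}, {"offset": [104, 58, 0], "twist": 0, "grip": 0}, {"offset": [128, 72, 0], "twist": 0, "grip": 0}]}}

```text
time: 6.48
tool_pos: [0.6285, -0.1096, 0.3054]
tool_rot: [0.0, 0.99, 0.138, -0.0]
contact_force: [-0.2, -0.1, -2.6]
gripper_width: 0.175
```

>>> {"name": "play_rows", "arguments": {"increments": [{"offset": [0, 0, 0], "twist": 0, "grip": 0}, {"offset": [0, 0, 25], "twist": 0, "grip": 0}, {"offset": [0, 0, 50], "twist": 0, "grip": 0}, {"offset": [0, 0, 75], "twist": 0, "grip": 0}, {"offset": [0, 0, 83], "twist": 0, "grip": 0}]}}

```text
time: 6.9
tool_pos: [0.6248, -0.1085, 0.2178]
tool_rot: [-0.002, 0.99, 0.138, -0.004]
contact_force: [-1.1, -0.1, -2.9]
gripper_width: 0.175
```

>>> {"name": "play_rows", "arguments": {"increments": [{"offset": [0, 0, 3], "twist": 0, "grip": 0}, {"offset": [0, 0, 6], "twist": 0, "grip": 0}, {"offset": [0, 0, 7], "twist": 0, "grip": 0}, {"offset": [0, 0, 7], "twist": 0, "grip": 0}, {"offset": [0, 0, 7], "twist": 0, "grip": 0}]}}

```text
time: 7.32
tool_pos: [0.6276, -0.1089, 0.2175]
tool_rot: [0.001, 0.99, 0.138, 0.001]
contact_force: [-0.6, -0.2, -2.0]
gripper_width: 0.179
```

Run:
```python
from h import *
p,R,s=tool();print(p,yaw(R),s["time"],s["contact_force"],s["ft_torque"])
im=manip.grab_frame("scene"); cv2.imwrite("pics/s1.png",cv2.resize(im[200:310,230:400],None,fx=4,fy=4,interpolation=cv2.INTER_CUBIC))
nets(["scraper","chip0"],"scene")
go(.6264,-.1087,.2145,.278)
```

```text
[ 0.62760217 -0.10892365  0.21749176] 0.2777229928772044 7.3167 [-0.56610595 -0.17113909 -1.99767682] [ 0.03121875  0.02191566 -0.06160983]
scraper [(0.65, [0.6316, -0.1075, 0.0219])]
chip0 [(0.59, [0.5804, -0.0315, 0.0133]), (0.48, [0.6503, -0.0454, 0.0159]), (0.39, [0.6103, -0.0005, 0.0123]), (0.29, [0.6133, -0.0328, 0.0164])]
go off [-0.9 -0.4  2.3] twist -0.0 |d| 3 j6 1.0
```

View pics/s1.png

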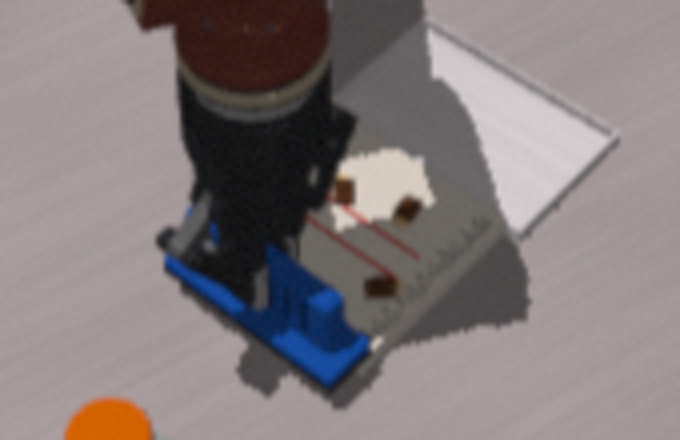

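The scraper spans the -y edge with the chips all ahead of it, tool z about 3 mm high. I'm lowering it slightly and sweeping.

>>> {"name": "play_rows", "arguments": {"increments": [{"offset": [0, 0, 1], "twist": 0, "grip": 0}, {"offset": [0, 0, 2], "twist": 0, "grip": 0}, {"offset": [0, -5, 2.5], "twist": 0, "grip": 0}, {"offset": [0, -12, 2.5], "twist": 0, "grip": 0}, {"offset": [0, -20, 2.5], "twist": 0, "grip": 0}]}}

```text
time: 7.88
tool_pos: [0.6215, -0.0891, 0.2134]
tool_rot: [0.0, 0.99, 0.138, 0.0]
contact_force: [0.0, -0.3, -0.6]
gripper_width: 0.182
```

>>> {"name": "play_rows", "arguments": {"increments": [{"offset": [0, -8, 0], "twist": 0, "grip": 0}, {"offset": [0, -16, 0], "twist": 0, "grip": 0}, {"offset": [0, -24, 0], "twist": 0, "grip": 0}, {"offset": [0, -32, 0], "twist": 0, "grip": 0}, {"offset": [0, -40, 0], "twist": 0, "grip": 0}]}}

```text
time: 8.3
tool_pos: [0.6103, -0.0501, 0.2134]
tool_rot: [0.0, 0.99, 0.139, 0.0]
contact_force: [0.9, -0.7, -0.4]
gripper_width: 0.181
```

Run:
```python
from h import *
p,R,s=tool();print(p,yaw(R),s["time"],s["contact_force"])
manip.grab_frame("scene"); nets(["chip0","scraper"],"scene")
manip.grab_frame("side"); nets(["chip0"],"side")
```

```text
[ 0.61034278 -0.05008722  0.21337646] 0.27811396926383747 8.3 [ 0.92350786 -0.72783493 -0.37903944]
chip0 [(0.61, [0.6123, 0.0005, 0.0142]), (0.58, [0.6488, -0.0164, 0.0149])]
scraper [(0.86, [0.6132, -0.0516, 0.0171])]
chip0 [(0.66, [0.5132, 0.3152, -0.0009]), (0.59, [0.5645, -0.0387, 0.0181]), (0.52, [0.6135, -0.0348, 0.0175]), (0.41, [0.5774, -0.0271, 0.0152])]
```

The chips are being pushed, so I'm continuing.

>>> {"name": "play_rows", "arguments": {"increments": [{"offset": [0, -8, 0], "twist": 0, "grip": 0}, {"offset": [0, -16, 0], "twist": 0, "grip": 0}, {"offset": [0, -24, 0], "twist": 0, "grip": 0}, {"offset": [0, -32, 0], "twist": 0, "grip": 0}, {"offset": [0, -40, 0], "twist": 0, "grip": 0}]}}

```text
time: 8.97
tool_pos: [0.5994, -0.0118, 0.2134]
tool_rot: [0.0, 0.99, 0.138, 0.0]
contact_force: [1.3, -1.1, 0.2]
gripper_width: 0.178
```

>>> {"name": "play_rows", "arguments": {"increments": [{"offset": [0, -8, 0], "twist": 0, "grip": 0}, {"offset": [0, -16, 0], "twist": 0, "grip": 0}, {"offset": [0, -24, 0], "twist": 0, "grip": 0}, {"offset": [0, -32, 0], "twist": 0, "grip": 0}, {"offset": [0, -38, 0], "twist": 0, "grip": 0}]}}

```text
time: 9.38
tool_pos: [0.5888, 0.0251, 0.2132]
tool_rot: [-0.0, 0.99, 0.139, -0.0]
contact_force: [-0.1, -4.9, 9.6]
gripper_width: 0.178
```

>>> {"name": "play_rows", "arguments": {"increments": [{"offset": [0, -4, 0], "twist": 0, "grip": 0}, {"offset": [0, -4, 0], "twist": 0, "grip": 0}, {"offset": [0, -4, -20], "twist": 0, "grip": 0}, {"offset": [0, -4, -45], "twist": 0, "grip": 0}, {"offset": [0, -4, -70], "twist": 0, "grip": 0}]}}

```text
time: 9.8
tool_pos: [0.587, 0.028, 0.2817]
tool_rot: [-0.001, 0.99, 0.138, -0.002]
contact_force: [0.9, 0.2, -1.0]
gripper_width: 0.178
```

>>> {"name": "play_rows", "arguments": {"increments": [{"offset": [-20, 30, -10], "twist": 0, "grip": 0}, {"offset": [-40, 60, -30], "twist": 0, "grip": 0}, {"offset": [-60, 90, -40], "twist": 0, "grip": 0}, {"offset": [-80, 120, -40], "twist": 0, "grip": 0}, {"offset": [-80, 120, -40], "twist": 0, "grip": 0}]}}

```text
time: 10.22
tool_pos: [0.5426, -0.1139, 0.3234]
tool_rot: [0.001, 0.991, 0.136, -0.001]
contact_force: [-0.2, 0.8, -1.7]
gripper_width: 0.177
```

Run:
```python
from h import *
p,R,s=tool();print(p,yaw(R),s["time"],s["contact_force"])
O=np.array([.601,-.038,0])+.1155*np.array([-.2744,.9616,0]); print("tray",O)
for c in ("scene","side","wrist"):
    im=manip.grab_frame(c); cv2.imwrite(f"pics/{c}2.png",im); nets(["chip0"],c)
a=cv2.imread("pics/scene2.png")[190:300,260:410]; b=cv2.imread("pics/wrist2.png")
cv2.imwrite("pics/m2.png",np.vstack([cv2.resize(a,(440,323),interpolation=cv2.INTER_CUBIC),cv2.resize(b,(440,275))]))
```

```text
[ 0.54256171 -0.11385986  0.32340216] 0.2723514545853222 10.2167 [-0.21515118  0.76541251 -1.68919834]
tray [0.5693068 0.0730648 0.       ]
chip0 [(0.59, [0.5983, 0.0558, 0.0034]), (0.53, [0.6283, 0.0551, 0.007]), (0.37, [0.5495, 0.0195, 0.0094]), (0.37, [0.5555, 0.042, 0.0078])]
chip0 [(0.44, [0.5556, 0.0437, 0.0091])]
chip0 [(0.66, [0.5629, 0.048, 0.0044]), (0.59, [0.547, 0.0186, 0.0088]), (0.56, [0.6003, 0.0562, 0.0117]), (0.55, [0.6303, 0.0549, 0.0045])]
```

View pics/m2.png

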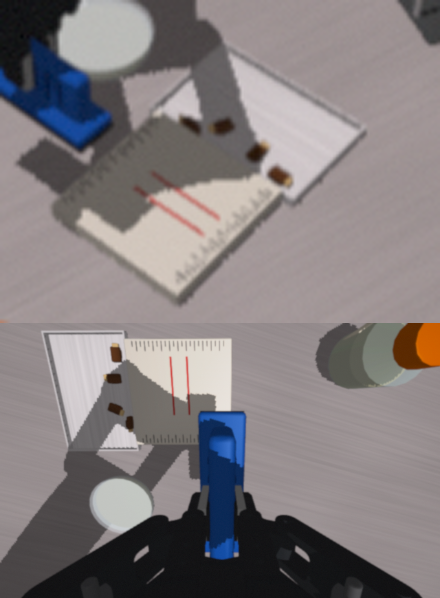

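All four chips are off the plate and in the tray. One, at (188,145) in the wrist view, sits close to the wall, so I'm zooming in.

Run:
```python
from h import *
b=cv2.imread("pics/wrist2.png")[0:200,40:240]
cv2.imwrite("pics/m3.png",cv2.resize(b,None,fx=3,fy=3,interpolation=cv2.INTER_CUBIC))
```

```text
(no output)
```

View pics/m3.png

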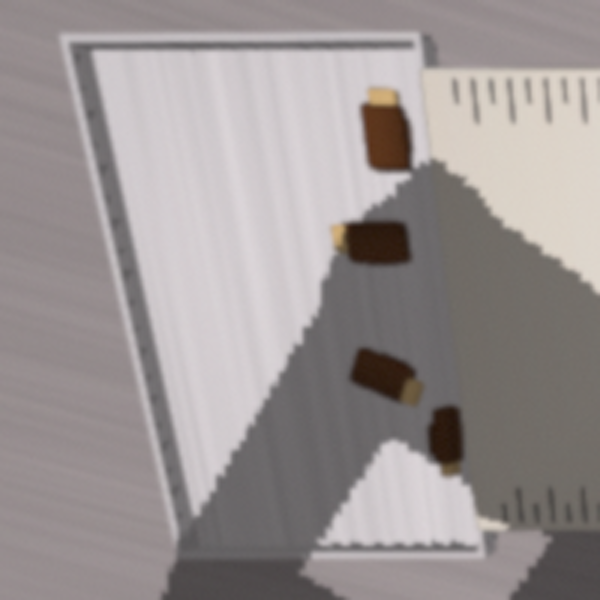

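>>> {"name": "play_rows", "arguments": {"increments": [{"offset": [-9, -39, 0], "twist": 0, "grip": 0}, {"offset": [-18, -78, 0], "twist": 0, "grip": 0}, {"offset": [-27, -117, 0], "twist": 0, "grip": 0}, {"offset": [-36, -156, 0], "twist": 0, "grip": 0}, {"offset": [-45, -195, 0], "twist": 0, "grip": 0}]}}

```text
time: 10.93
tool_pos: [0.446, 0.0679, 0.3228]
tool_rot: [-0.0, 0.99, 0.139, -0.0]
contact_force: [0.3, -0.0, -0.4]
gripper_width: 0.18
```

>>> {"name": "play_rows", "arguments": {"increments": [{"offset": [-8, -37, 10], "twist": 0, "grip": 0}, {"offset": [-8, -37, 30], "twist": 0, "grip": 0}, {"offset": [-8, -37, 30], "twist": 0, "grip": 0}, {"offset": [-8, -37, 30], "twist": 0, "grip": 0}, {"offset": [-8, -37, 30], "twist": 0, "grip": 0}]}}

```text
time: 11.35
tool_pos: [0.4299, 0.0991, 0.2938]
tool_rot: [0.0, 0.99, 0.139, 0.0]
contact_force: [0.2, 0.3, -0.8]
gripper_width: 0.175
```

```bash
cat > tr.py <<'E'
from h import *
O=np.array([.5693,.0731]); X=np.array([.9616,.2744]); E_=np.array([-.2744,.9616])
def tray(P): P=np.atleast_2d(P)[:,:2]-O; return np.c_[P@X,P@E_]
def world(x,y): return O+x*X+y*E_
E
python3 - <<'E'
from tr import *
p,R,s=tool();print(p,s["time"])
T=np.array(manip.get_calibration("wrist")["T"])
im=see("w4")
for d in manip.tip_of("chip0","wrist"): 
    w=(T@np.r_[d["xyz"],1])[:3]; print(round(d["p"],2),tray(w).round(4),w[2].round(4))
q=w2px("wrist",[[*world(-.035,-.046),.005]])[0]; print(q, "wall inner top",w2px("wrist",[[*world(x,-.048),.01] for x in(-.073,.073)]).round(1).tolist())
q=q.astype(int); h=65; v0=max(q[1]-h-25,0); u0=max(q[0]-h,0)
cv2.imwrite("pics/w4c.png",cv2.resize(im[v0:v0+2*h,u0:u0+2*h],None,fx=4.5,fy=4.5,interpolation=cv2.INTER_CUBIC)); print(u0,v0)
E
```

```text
[0.42991103 0.09907029 0.29380683] 11.35
0.93 [[-0.0171 -0.0262]] 0.0079
0.84 [[ 0.0241 -0.0236]] 0.0111
0.76 [[-0.036  -0.0425]] 0.0082
[454.82498282  85.07570436] wall inner top [[454.1, 133.0], [480.1, -80.6]]
389 0
```

View pics/w4c.png

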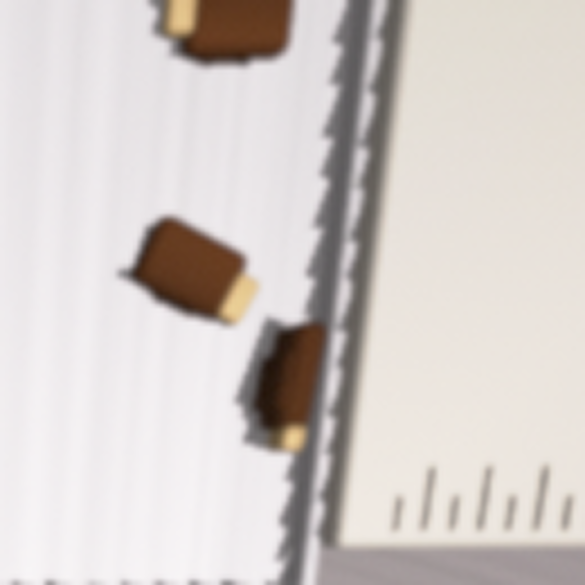

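The fourth chip stands on edge, leaning on the -y wall with its underside probably right at the wall, so it may fall outside the y limit. I'll tip it over by pressing lightly on its top with the rubber and dragging toward +y.

>>> {"name": "play_rows", "arguments": {"increments": [{"offset": [20, 24, 0], "twist": 0, "grip": 0}, {"offset": [40, 48, 0], "twist": 0, "grip": 0}, {"offset": [60, 72, 0], "twist": 0, "grip": 0}, {"offset": [79, 92, 0], "twist": 0, "grip": 0}, {"offset": [79, 92, 0], "twist": 0, "grip": 0}]}}

```text
time: 11.87
tool_pos: [0.5345, 0.0288, 0.2948]
tool_rot: [0.001, 0.991, 0.136, 0.002]
contact_force: [-0.2, -0.2, -0.7]
gripper_width: 0.178
```

>>> {"name": "play_rows", "arguments": {"increments": [{"offset": [0, 0, 25], "twist": 0, "grip": 0}, {"offset": [0, 0, 50], "twist": 0, "grip": 0}, {"offset": [0, 0, 70], "twist": 0, "grip": 0}, {"offset": [0, 0, 76], "twist": 0, "grip": 0}, {"offset": [0, 0, 76], "twist": 0, "grip": 0}]}}

```text
time: 12.28
tool_pos: [0.5299, 0.0318, 0.2155]
tool_rot: [-0.0, 0.99, 0.138, -0.002]
contact_force: [0.3, 0.5, -1.5]
gripper_width: 0.174
```

Run:
```python
from tr import *
p,R,s=tool();print(p,s["time"],s["contact_force"],tray(p))
go(*world(-.048,-.029),.2085,.278)
```

```text
[0.52989191 0.03181104 0.21553969] 12.2833 [ 0.34622609  0.46813393 -1.53419415] [[-0.04922451 -0.02888988]]
go off [1.3 0.1 7. ] twist -0.001 |d| 7 j6 1.21
```

>>> {"name": "play_rows", "arguments": {"increments": [{"offset": [0, 0, 3], "twist": 0, "grip": 0}, {"offset": [0, 0, 6], "twist": 0, "grip": 0}, {"offset": [0, 0, 7], "twist": 0, "grip": 0}, {"offset": [0, 0, 8], "twist": 0, "grip": 0}, {"offset": [0, 0, 8], "twist": 0, "grip": 0}]}}

```text
time: 12.7
tool_pos: [0.5314, 0.0322, 0.2111]
tool_rot: [0.0, 0.99, 0.138, 0.001]
contact_force: [-1.5, 0.9, 4.8]
gripper_width: 0.178
```

Contact at about 5 N. I'm dragging toward +y.

>>> {"name": "play_rows", "arguments": {"increments": [{"offset": [0, -2, 1], "twist": 0, "grip": 0}, {"offset": [0, -5, 1.5], "twist": 0, "grip": 0}, {"offset": [0, -9, 2], "twist": 0, "grip": 0}, {"offset": [0, -14, 2], "twist": 0, "grip": 0}, {"offset": [0, -20, 2], "twist": 0, "grip": 0}]}}

```text
time: 13.12
tool_pos: [0.5254, 0.0517, 0.208]
tool_rot: [0.0, 0.99, 0.138, 0.001]
contact_force: [0.1, 0.7, -1.3]
gripper_width: 0.178
```

>>> {"name": "play_rows", "arguments": {"increments": [{"offset": [0, -6, 0], "twist": 0, "grip": 0}, {"offset": [0, -10, 0], "twist": 0, "grip": 0}, {"offset": [0, -10, -25], "twist": 0, "grip": 0}, {"offset": [0, -10, -60], "twist": 0, "grip": 0}, {"offset": [-30, -30, -80], "twist": 0, "grip": 0}]}}

```text
time: 13.53
tool_pos: [0.4915, 0.0715, 0.291]
tool_rot: [0.001, 0.99, 0.138, 0.003]
contact_force: [0.6, 0.2, 1.3]
gripper_width: 0.175
```

>>> {"name": "play_rows", "arguments": {"increments": [{"offset": [-25, -25, 0], "twist": 0, "grip": 0}, {"offset": [-50, -32, 0], "twist": 0, "grip": 0}, {"offset": [-50, -32, 0], "twist": 0, "grip": 0}, {"offset": [-50, -32, 0], "twist": 0, "grip": 0}, {"offset": [-50, -32, 0], "twist": 0, "grip": 0}]}}

```text
time: 13.95
tool_pos: [0.4313, 0.0893, 0.2871]
tool_rot: [0.0, 0.99, 0.139, 0.0]
contact_force: [-1.0, -0.4, -1.0]
gripper_width: 0.179
```

Run:
```python
from tr import *
p,R,s=tool();print(p,s["time"],s["gripper_width"])
T=np.array(manip.get_calibration("wrist")["T"])
im=see("w5")
for d in manip.tip_of("chip0","wrist"): 
    w=(T@np.r_[d["xyz"],1])[:3]; print(round(d["p"],2),tray(w).round(4),w[2].round(4))
c=w2px("wrist",[[*world(x,y),.01] for x in(-.075,.075) for y in (-.05,.05)]).round(); print(c.tolist())
cv2.imwrite("pics/w5c.png",cv2.resize(im[0:180,270:520],None,fx=3,fy=3,interpolation=cv2.INTER_CUBIC))
```

```text
[0.43134481 0.08930071 0.28712313] 13.95 0.17857894337971267
0.97 [[-0.0154 -0.02  ]] 0.0087
0.74 [[-0.0335 -0.0314]] 0.0125
[[449.0, 135.0], [326.0, 135.0], [476.0, -93.0], [326.0, -93.0]]
```

View pics/w5c.png

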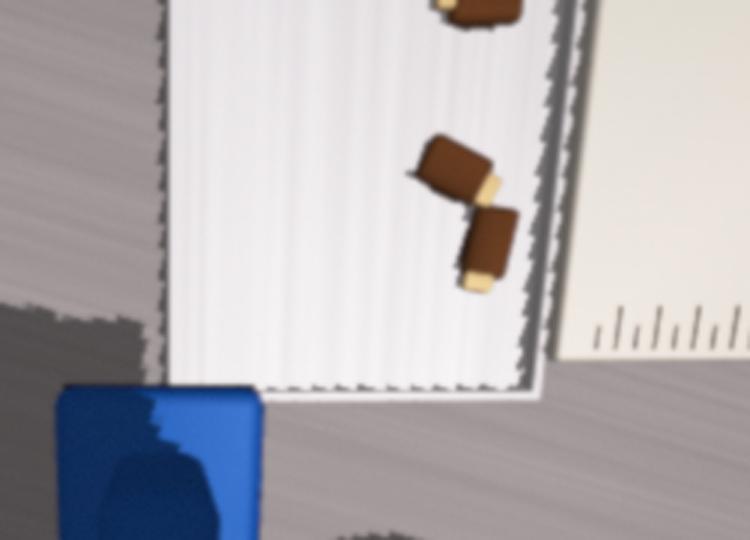

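The chip now lies flat, about 17 mm from the wall. I'm carrying the scraper to an open bench spot near (0.47, -0.25).

>>> {"name": "play_rows", "arguments": {"increments": [{"offset": [-6, 34, 0], "twist": 0, "grip": 0}, {"offset": [-12, 68, 0], "twist": 0, "grip": 0}, {"offset": [-18, 102, 0], "twist": 0, "grip": 0}, {"offset": [-24, 136, 0], "twist": 0, "grip": 0}, {"offset": [-28, 168, 0], "twist": 0, "grip": 0}]}}

```text
time: 14.47
tool_pos: [0.4509, -0.0823, 0.2873]
tool_rot: [0.0, 0.99, 0.138, 0.0]
contact_force: [1.8, 0.8, -1.1]
gripper_width: 0.18
```

>>> {"name": "play_rows", "arguments": {"increments": [{"offset": [-6, 34, 0], "twist": 0, "grip": 0}, {"offset": [-12, 68, 0], "twist": 0, "grip": 0}, {"offset": [-18, 102, 0], "twist": 0, "grip": 0}, {"offset": [-24, 136, 0], "twist": 0, "grip": 0}, {"offset": [-28, 168, 0], "twist": 0, "grip": 0}]}}

```text
time: 14.88
tool_pos: [0.4698, -0.2522, 0.2869]
tool_rot: [-0.0, 0.99, 0.138, -0.0]
contact_force: [0.3, 0.6, -1.6]
gripper_width: 0.18
```

>>> {"name": "play_rows", "arguments": {"increments": [{"offset": [0, 0, 0], "twist": 0, "grip": 0}, {"offset": [0, 0, 30], "twist": 0, "grip": 0}, {"offset": [0, 0, 60], "twist": 0, "grip": 0}, {"offset": [0, 0, 80], "twist": 0, "grip": 0}, {"offset": [0, 0, 84], "twist": 0, "grip": 0}]}}

```text
time: 15.3
tool_pos: [0.4681, -0.2485, 0.1982]
tool_rot: [-0.003, 0.99, 0.138, -0.003]
contact_force: [-0.1, 0.9, -2.1]
gripper_width: 0.171
```

>>> {"name": "play_rows", "arguments": {"increments": [{"offset": [0, 0, 2], "twist": 0, "grip": 0}, {"offset": [0, 0, 4], "twist": 0, "grip": 0}, {"offset": [0, 0, 4.5], "twist": 0, "grip": 0}, {"offset": [0, 0, 4.5], "twist": 0, "grip": 0}, {"offset": [0, 0, 4.5], "twist": 0, "grip": 0}]}}

```text
time: 15.72
tool_pos: [0.4701, -0.2497, 0.2002]
tool_rot: [0.001, 0.99, 0.139, 0.001]
contact_force: [0.0, -0.1, -1.9]
gripper_width: 0.18
```

>>> {"name": "play_rows", "arguments": {"increments": [{"offset": [0, 0, 1.5], "twist": 0, "grip": 0}, {"offset": [0, 0, 3], "twist": 0, "grip": 0}, {"offset": [0, 0, 3], "twist": 0, "grip": 0}, {"offset": [0, 0, 3], "twist": 0, "grip": 0}, {"offset": [0, 0, 3], "twist": 0, "grip": 0}]}}

```text
time: 16.13
tool_pos: [0.47, -0.2497, 0.1972]
tool_rot: [0.001, 0.99, 0.138, 0.001]
contact_force: [-2.3, 0.5, 6.1]
gripper_width: 0.182
```

Seated at 6 N. I'm releasing and lifting.

>>> {"name": "play_rows", "arguments": {"increments": [{"offset": [0, 0, 0], "twist": 0, "grip": 0.3}, {"offset": [0, 0, 0], "twist": 0, "grip": 0.5}, {"offset": [0, 0, 0], "twist": 0, "grip": 0.8}, {"offset": [0, 0, 0], "twist": 0, "grip": 1}, {"offset": [0, 0, 0], "twist": 0, "grip": 1}]}}

```text
time: 16.55
tool_pos: [0.4695, -0.2492, 0.1955]
tool_rot: [-0.0, 0.99, 0.138, -0.0]
contact_force: [0.1, 0.4, -0.5]
gripper_width: 0.854
```

>>> {"name": "play_rows", "arguments": {"increments": [{"offset": [0, 0, 0], "twist": 0, "grip": 1}, {"offset": [0, 0, 0], "twist": 0, "grip": 1}, {"offset": [0, 0, -30], "twist": 0, "grip": 1}, {"offset": [0, 0, -70], "twist": 0, "grip": 1}, {"offset": [0, 0, -110], "twist": 0, "grip": 1}]}}

```text
time: 16.97
tool_pos: [0.4689, -0.2488, 0.3054]
tool_rot: [-0.001, 0.99, 0.138, -0.001]
contact_force: [0.9, -0.3, -0.2]
gripper_width: 0.997
```

>>> {"name": "play_rows", "arguments": {"increments": [{"offset": [-4, -38, -10], "twist": 0, "grip": 1}, {"offset": [-8, -76, -20], "twist": 0, "grip": 1}, {"offset": [-12, -114, -25], "twist": 0, "grip": 1}, {"offset": [-16, -152, -25], "twist": 0, "grip": 1}, {"offset": [-20, -190, -25], "twist": 0, "grip": 1}]}}

```text
time: 17.38
tool_pos: [0.3973, -0.0709, 0.3313]
tool_rot: [0.0, 0.99, 0.138, 0.001]
contact_force: [0.6, 0.5, 0.8]
gripper_width: 0.995
```

Run:
```python
from tr import *
manip.grab_frame("scene"); nets(["scraper"],"scene")
p,R,s=tool();print(p,s["time"],s["joint_pos"])
go(.44,.32,.33,-.19)
```

```text
scraper [(0.96, [0.4713, -0.25, 0.0019])]
[ 0.39649599 -0.06875214  0.33014648] 17.4833 [-3.57439834e-01 -4.74097426e-01  2.18701583e+00  1.12467113e-03
  1.42903380e+00  9.30660481e-01]
go off [ 150.2 -361.2    0.6] twist 0.473 |d| 391 j6 0.93
```

>>> {"name": "play_rows", "arguments": {"increments": [{"offset": [15, -36, 0], "twist": 0.05, "grip": 1}, {"offset": [30, -72, 0], "twist": 0.1, "grip": 1}, {"offset": [45, -108, 0], "twist": 0.15, "grip": 1}, {"offset": [60, -144, 0], "twist": 0.2, "grip": 1}, {"offset": [75, -180, 0], "twist": 0.24, "grip": 1}]}}

```text
time: 17.9
tool_pos: [0.4212, 0.1231, 0.331]
tool_rot: [0.0, 1.0, 0.017, 0.001]
contact_force: [-0.2, -0.5, 0.5]
gripper_width: 0.999
```

>>> {"name": "play_rows", "arguments": {"increments": [{"offset": [6, -38, 0], "twist": 0.05, "grip": 1}, {"offset": [12, -76, 0], "twist": 0.1, "grip": 1}, {"offset": [18, -114, 0], "twist": 0.15, "grip": 1}, {"offset": [24, -152, 0], "twist": 0.2, "grip": 1}, {"offset": [30, -190, 0], "twist": 0.23, "grip": 1}]}}

```text
time: 18.32
tool_pos: [0.4442, 0.3145, 0.3305]
tool_rot: [0.0, 0.995, -0.097, 0.0]
contact_force: [1.3, -0.6, -0.1]
gripper_width: 1.005
```

>>> {"name": "play_rows", "arguments": {"increments": [{"offset": [0, 0, 0], "twist": 0, "grip": 1}, {"offset": [0, 0, 0], "twist": 0, "grip": 1}, {"offset": [0, 0, 0], "twist": 0, "grip": 1}]}}

```text
time: 18.57
tool_pos: [0.4441, 0.3124, 0.3302]
tool_rot: [0.0, 0.995, -0.096, -0.0]
contact_force: [0.8, 0.3, -0.1]
gripper_width: 1.0
```

Run:
```python
from h import *
p,R,s=tool();print(p,yaw(R),s["time"],s["joint_pos"][5])
im=see("w6"); nets(["forceps","tip_left","tip_right","rest"])
```

```text
[0.44405234 0.31237028 0.33024202] -0.19189894019522924 18.5667 2.238840541597279
forceps [(0.61, [0.2644, 0.3438, 0.0112])]
tip_left [(0.64, [0.6, 0.3181, 0.022])]
tip_right [(0.96, [0.5972, 0.2759, 0.0264]), (0.56, [0.2942, 0.4306, 0.0046])]
rest [(0.9, [0.515, 0.3119, 0.0002])]
```

View pics/w6.png

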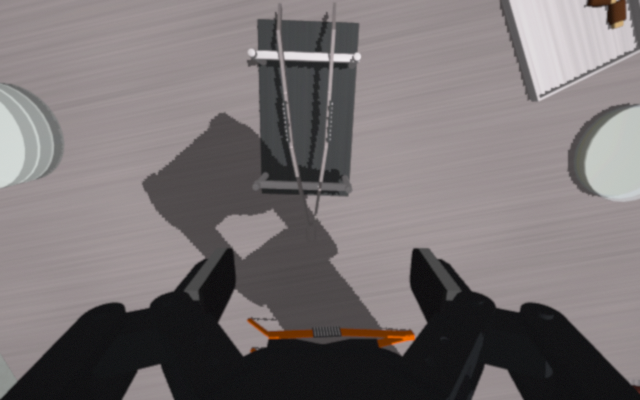

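The steel forceps have ribbed pads at about (287,122) and (330,121), a rear end at (313,214) and tips near (280,8) and (333,5), all nearly aligned with the tool. The orange pair is nearer the bottom. I'm computing the grasp.

Run:
```python
from h import *
f=px2w("wrist",[(287,122),(329.5,121)],.052)[:,:2]; r=px2w("wrist",[(313,213)],.05)[0,:2]; t=px2w("wrist",[(280,7),(333,5)],.024)[:,:2]
t2=np.array([[.600,.3181],[.5972,.2759]]).mean(0)
m=f.mean(0); print("pads",f.round(4),m.round(4),np.linalg.norm(f[0]-f[1]),"rear",r,"tips",t.round(4),np.linalg.norm(t[0]-t[1]))
for a,b in((r,t.mean(0)),(m,t.mean(0)),(r,m),(r,t2)): print(np.linalg.norm(b-a).round(4),np.arctan2(*(b-a)[::-1]).round(4))
im=cv2.imread("pics/w6.png"); cv2.imwrite("pics/w6c.png",cv2.resize(im[0:230,240:380],None,fx=2.6,fy=2.6,interpolation=cv2.INTER_CUBIC))
# previous net estimates avg (scene, side)
print("net origin scene/side",(.510,.310),(.506,.310))
```

```text
pads [[0.511  0.3276]
 [0.5051 0.2937]] [0.508  0.3107] 0.03440013658331642 rear [0.42975125 0.32293369] tips [[0.6    0.316 ]
 [0.5931 0.2734]] 0.04312152341364097
0.1692 -0.1676
0.0899 -0.1781
0.0793 -0.1556
0.1708 -0.1524
net origin scene/side (0.51, 0.31) (0.506, 0.31)
```

The sizes agree: pads 34 mm apart, pad middle to tips 90 mm. I take the origin as (0.508, 0.3105), yaw -0.17, and go there.

>>> {"name": "play_rows", "arguments": {"increments": [{"offset": [22, -4, 0], "twist": -0.01, "grip": 1}, {"offset": [44, -8, 0], "twist": -0.02, "grip": 1}, {"offset": [63, -10, 0], "twist": -0.02, "grip": 1}, {"offset": [63, -10, 15], "twist": -0.02, "grip": 1}, {"offset": [63, -10, 35], "twist": -0.02, "grip": 1}]}}

```text
time: 19.23
tool_pos: [0.5095, 0.3097, 0.2982]
tool_rot: [-0.001, 0.996, -0.087, 0.003]
contact_force: [-0.3, 0.5, -0.3]
gripper_width: 0.998
```

>>> {"name": "play_rows", "arguments": {"increments": [{"offset": [0, 0, 25], "twist": 0, "grip": 0.8}, {"offset": [0, 0, 50], "twist": 0, "grip": 0.8}, {"offset": [0, 0, 70], "twist": 0, "grip": 0.8}, {"offset": [0, 0, 84], "twist": 0, "grip": 0.8}, {"offset": [0, 0, 90], "twist": 0, "grip": 0.8}]}}

```text
time: 19.65
tool_pos: [0.5067, 0.3094, 0.2032]
tool_rot: [0.001, 0.996, -0.086, -0.002]
contact_force: [-0.0, 0.4, -0.3]
gripper_width: 0.806
```

>>> {"name": "play_rows", "arguments": {"increments": [{"offset": [0, 0, 0], "twist": 0, "grip": 0.8}, {"offset": [0, 0, 0], "twist": 0, "grip": 0.8}, {"offset": [0, 0, 0], "twist": 0, "grip": 0.8}]}}

```text
time: 19.9
tool_pos: [0.5083, 0.3106, 0.2076]
tool_rot: [-0.001, 0.996, -0.086, 0.001]
contact_force: [0.1, 0.2, -0.6]
gripper_width: 0.799
```

Run:
```python
from h import *
p,R,s=tool();print(p,yaw(R),s["time"],s["joint_pos"],s["contact_force"])
im=see("w7"); nets(["forceps","tip_left","tip_right"])
go(.508,.3105,.205,-.172)
```

```text
[0.50829497 0.31064856 0.20756577] -0.17232645724601384 19.9 [ 4.23704131e-01  1.83517270e-01  1.82182848e+00 -1.76724846e-05
  1.13315157e+00  2.16683216e+00] [ 0.08658993  0.17371976 -0.58887308]
forceps []
tip_left [(0.64, [0.6007, 0.3168, 0.0228])]
tip_right [(0.79, [0.5918, 0.2757, 0.0234])]
go off [0.1 0.1 2. ] twist -0.0 |d| 2 j6 2.17
```

View pics/w7.png

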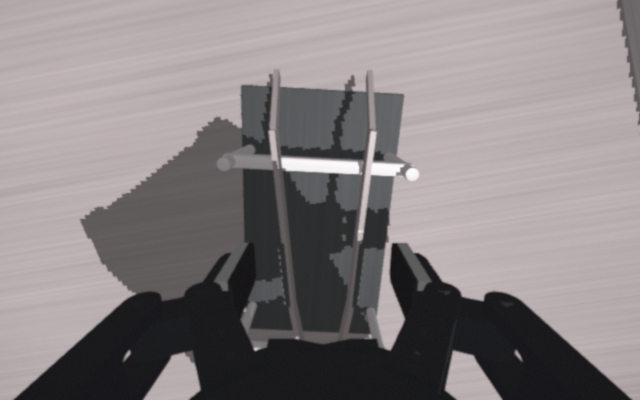

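The tips show at (276,70) and (370,70), so 44 mm is 94 px, and the fingers straddle the pads evenly. I'm lowering 2 mm and squeezing to about 0.30.

>>> {"name": "play_rows", "arguments": {"increments": [{"offset": [0, 0, 2], "twist": 0, "grip": 0.6}, {"offset": [0, 0, 2], "twist": 0, "grip": 0.5}, {"offset": [0, 0, 2], "twist": 0, "grip": 0.42}, {"offset": [0, 0, 2], "twist": 0, "grip": 0.36}, {"offset": [0, 0, 2], "twist": 0, "grip": 0.3}]}}

```text
time: 20.52
tool_pos: [0.5079, 0.3106, 0.2046]
tool_rot: [-0.0, 0.996, -0.086, 0.001]
contact_force: [-0.0, 0.1, 3.1]
gripper_width: 0.302
```

>>> {"name": "play_rows", "arguments": {"increments": [{"offset": [0, 0, 0], "twist": 0, "grip": 0.29}, {"offset": [0, 0, 0], "twist": 0, "grip": 0.29}, {"offset": [0, 0, 0], "twist": 0, "grip": 0.29}, {"offset": [0, 0, 0], "twist": 0, "grip": 0.29}, {"offset": [0, 0, 0], "twist": 0, "grip": 0.29}]}}

```text
time: 20.93
tool_pos: [0.5079, 0.3106, 0.2047]
tool_rot: [-0.0, 0.996, -0.086, 0.001]
contact_force: [-0.1, 0.6, 6.1]
gripper_width: 0.3
```

```bash
cat > tips.py <<'E'
from h import *
def tips(name):
    p,R,s=tool(); print("tcp",p.round(4),"yaw",yaw(R).round(4),"t",s["time"],"F",np.round(s["contact_force"],1),"w",round(s["gripper_width"],4),"j",s["joint_pos"].round(2))
    T=np.array(manip.get_calibration("wrist")["T"]); im=see(name); out={}
    g=p+R[:,2]*.155; print("grasp pt",g.round(4))
    for n in("tip_left","tip_right"):
        for d in manip.tip_of(n,"wrist"):
            w=(T@np.r_[d["xyz"],1])[:3]; rel=R.T@(w-g); uv=w2px("wrist",w)[0]
            print(n,round(d["p"],2),w.round(4),"tool-rel",rel.round(4),"px",uv.round(1))
    return im
E
python3 -c "
from tips import *
im=tips('w8'); g=cv2.cvtColor(im,6)
for v in (70,72,74,78,84): print(v,g[v,255:395:1].tolist() if v==74 else '')
"
```

```text
tcp [0.5079 0.3106 0.2047] yaw -0.1722 t 20.9333 F [-0.1  0.6  6.1] w 0.2998 j [0.42 0.19 1.82 0.   1.13 2.17]
grasp pt [0.5082 0.3108 0.0497]
tip_left 0.82 [0.5969 0.3075 0.0218] tool-rel [ 0.0879 -0.0119  0.028 ] px [297.5  76.2]
tip_right 0.6 [0.5968 0.2848 0.0241] tool-rel [0.0917 0.0104 0.0257] px [344.8  66.9]
70 
72 
74 [175, 174, 174, 175, 174, 176, 176, 175, 175, 176, 176, 177, 177, 176, 175, 176, 176, 177, 176, 177, 176, 176, 175, 175, 174, 174, 174, 174, 175, 173, 172, 173, 172, 169, 156, 125, 96, 96, 124, 159, 167, 162, 152, 149, 148, 146, 144, 139, 135, 148, 167, 173, 174, 173, 173, 173, 173, 174, 175, 173, 173, 175, 173, 174, 175, 175, 174, 174, 174, 175, 174, 175, 175, 174, 176, 173, 153, 112, 93, 99, 132, 167, 177, 177, 177, 177, 178, 178, 177, 173, 158, 124, 125, 142, 146, 147, 150, 162, 173, 176, 176, 176, 174, 175, 174, 175, 175, 174, 174, 174, 174, 173, 175, 174, 174, 174, 173, 173, 172, 172, 171, 172, 171, 171, 171, 171, 171, 170, 171, 171, 170, 171, 171, 171, 171, 171, 170, 171, 172, 172]
78 
84
```

The gap is about 22.7 mm at opening 0.300, which matches the geometry, so I need 0.282. I'm commanding 0.272 to allow for the offset, then lifting.

>>> {"name": "play_rows", "arguments": {"increments": [{"offset": [0, 0, 0], "twist": 0, "grip": 0.272}, {"offset": [0, 0, 0], "twist": 0, "grip": 0.272}, {"offset": [0, 0, -10], "twist": 0, "grip": 0.272}, {"offset": [0, 0, -25], "twist": 0, "grip": 0.272}, {"offset": [0, 0, -45], "twist": 0, "grip": 0.272}]}}

```text
time: 21.5
tool_pos: [0.5063, 0.3098, 0.2469]
tool_rot: [0.001, 0.996, -0.086, -0.002]
contact_force: [0.5, -0.2, -0.8]
gripper_width: 0.276
```

>>> {"name": "play_rows", "arguments": {"increments": [{"offset": [0, 0, -20], "twist": 0, "grip": 0.272}, {"offset": [0, 0, -40], "twist": 0, "grip": 0.272}, {"offset": [0, 0, -50], "twist": 0, "grip": 0.272}, {"offset": [0, 0, -50], "twist": 0, "grip": 0.272}, {"offset": [0, 0, -50], "twist": 0, "grip": 0.272}]}}

```text
time: 21.92
tool_pos: [0.5073, 0.3103, 0.2986]
tool_rot: [-0.0, 0.996, -0.086, 0.0]
contact_force: [-0.5, 0.1, -2.0]
gripper_width: 0.271
```

```bash
python3 -c "
from tips import *
im=tips('w9'); g=cv2.cvtColor(im,6)
go(.525,-.0597,.30,.278)
"
```

```text
tcp [0.5073 0.3103 0.2986] yaw -0.1723 t 21.9167 F [-0.5  0.1 -2. ] w 0.271 j [0.42 0.07 1.78 0.   1.29 2.17]
grasp pt [0.5074 0.3103 0.1436]
tip_left 0.75 [0.5984 0.305  0.1153] tool-rel [ 0.0906 -0.0103  0.0283] px [299.1  67.5]
tip_right 0.73 [0.5941 0.2886 0.1177] tool-rel [0.0891 0.0066 0.0259] px [335.4  70. ]
go off [ 81.2 361.2  -2.9] twist -0.45 |d| 370 j6 2.17
```

Lifted and held, tips level. I'm relaxing slightly to 0.284 and carrying to the plate.

>>> {"name": "play_rows", "arguments": {"increments": [{"offset": [8, 36, 0], "twist": -0.04, "grip": 0.284}, {"offset": [16, 72, 0], "twist": -0.08, "grip": 0.284}, {"offset": [24, 108, 0], "twist": -0.13, "grip": 0.284}, {"offset": [32, 144, 0], "twist": -0.18, "grip": 0.284}, {"offset": [40, 180, 0], "twist": -0.22, "grip": 0.284}]}}

```text
time: 22.48
tool_pos: [0.5153, 0.1246, 0.2971]
tool_rot: [0.0, 1.0, 0.025, -0.001]
contact_force: [0.7, 0.1, -1.2]
gripper_width: 0.284
```

>>> {"name": "play_rows", "arguments": {"increments": [{"offset": [0, 37, 0], "twist": -0.05, "grip": 0.284}, {"offset": [0, 74, 0], "twist": -0.1, "grip": 0.284}, {"offset": [0, 111, 0], "twist": -0.15, "grip": 0.284}, {"offset": [0, 148, 0], "twist": -0.2, "grip": 0.284}, {"offset": [0, 185, 0], "twist": -0.23, "grip": 0.284}]}}

```text
time: 22.9
tool_pos: [0.5241, -0.0603, 0.2972]
tool_rot: [-0.0, 0.99, 0.139, -0.001]
contact_force: [0.9, 0.4, -0.4]
gripper_width: 0.284
```

>>> {"name": "play_rows", "arguments": {"increments": [{"offset": [0, 0, 0], "twist": 0, "grip": 0.284}, {"offset": [0, 0, 20], "twist": 0, "grip": 0.284}, {"offset": [0, 0, 40], "twist": 0, "grip": 0.284}, {"offset": [0, 0, 50], "twist": 0, "grip": 0.284}, {"offset": [0, 0, 50], "twist": 0, "grip": 0.284}]}}

```text
time: 23.32
tool_pos: [0.5232, -0.0579, 0.2445]
tool_rot: [-0.002, 0.99, 0.138, -0.004]
contact_force: [-0.7, -0.4, -1.0]
gripper_width: 0.283
```

```bash
python3 -c "
from tips import *
im=tips('w10'); nets(['plate_lines'])
go(.525,-.0597,.206,.278)
b,g,r=[im[...,i].astype(int) for i in range(3)]
m=(r-g>50)&(r-b>30); m[150:]=0; m[:,:250]=0;m[:,400:]=0
v,u=np.nonzero(m); print(len(v), [ (int(q),u[v==q].tolist()) for q in sorted(set(v.tolist()))[::8]])
G=cv2.cvtColor(im,6)
for q in range(50,110,6): print(q,G[q,280:370].tolist())
"
```

```text
tcp [ 0.5232 -0.0579  0.2445] yaw 0.2778 t 23.3167 F [-0.7 -0.4 -1. ] w 0.2833 j [-0.25 -0.02  1.97  0.    1.2   1.04]
grasp pt [ 0.522  -0.0576  0.0895]
tip_left 0.84 [ 0.6049 -0.0247  0.0626] tool-rel [ 0.089  -0.0089  0.0263] px [301.5  79.4]
tip_left 0.25 [ 0.4714 -0.248  -0.001 ] tool-rel [-0.1002  0.1695  0.0905] px [515.  318.9]
tip_left 0.22 [ 0.6133 -0.0414  0.0635] tool-rel [0.0924 0.0095 0.0254] px [339.7  71.6]
tip_right 0.56 [ 0.6137 -0.0418  0.0622] tool-rel [0.0928 0.01   0.0266] px [339.5  73.1]
plate_lines [(0.77, [0.612, -0.0377, 0.0236])]
go off [-0.8  1.1 43.7] twist 0.0 |d| 44 j6 1.04
932 [(9, [308, 309, 310, 342, 343, 344, 345]), (17, [308, 309, 310, 311, 342, 343, 344, 345]), (25, [308, 309, 310, 311, 342, 343, 344, 345]), (33, [308, 309, 310, 311, 342, 343, 344, 345]), (41, [308, 309, 310, 311, 342, 343, 344, 345]), (49, [308, 309, 310, 311, 341, 342, 343, 344]), (57, [308, 309, 310, 311, 341, 342, 343, 344]), (65, [308, 309, 310, 311, 341, 342, 343, 344]), (73, [308, 309, 310, 311, 341, 342, 343, 344]), (81, [309, 310, 311, 341, 342, 343, 344]), (89, [309, 31
[... 4063 characters left out ...]
65, 194, 202, 202, 203, 203, 203, 203, 203, 203, 203, 204, 204, 205, 204, 204, 205, 204, 205, 201, 182, 135, 102, 126, 145, 131, 100, 106, 109, 112, 115, 134, 172, 201, 207, 207, 207, 208, 207, 208, 208, 208, 209, 209, 210, 209, 209, 210, 209, 210]
104 [104, 102, 102, 104, 114, 151, 190, 202, 202, 201, 202, 202, 201, 202, 202, 199, 186, 153, 121, 111, 112, 111, 109, 130, 171, 196, 201, 198, 171, 107, 59, 66, 88, 100, 104, 102, 104, 113, 148, 191, 202, 203, 203, 203, 204, 203, 203, 204, 205, 204, 204, 204, 205, 206, 205, 205, 205, 205, 205, 201, 182, 133, 104, 133, 162, 152, 108, 100, 108, 111, 111, 121, 156, 197, 208, 208, 209, 209, 208, 209, 210, 209, 208, 209, 210, 210, 209, 211, 210, 210]
```

At the tips' row the gap is 44 px, about 20.6 mm, and the tips' middle is within about 1.5 mm of the lines' middle. I'm descending most of the way and settling.

>>> {"name": "play_rows", "arguments": {"increments": [{"offset": [0, 0, 12], "twist": 0, "grip": 0.282}, {"offset": [0, 0, 24], "twist": 0, "grip": 0.282}, {"offset": [0, 0, 32], "twist": 0, "grip": 0.282}, {"offset": [0, 0, 36], "twist": 0, "grip": 0.282}, {"offset": [0, 0, 37], "twist": 0, "grip": 0.282}]}}

```text
time: 23.93
tool_pos: [0.5241, -0.0584, 0.2098]
tool_rot: [-0.001, 0.99, 0.138, -0.002]
contact_force: [0.1, -0.0, -1.7]
gripper_width: 0.282
```

>>> {"name": "play_rows", "arguments": {"increments": [{"offset": [0, 0, 0], "twist": 0, "grip": 0.282}, {"offset": [0, 0, 0], "twist": 0, "grip": 0.282}, {"offset": [0, 0, 0], "twist": 0, "grip": 0.282}, {"offset": [0, 0, 0], "twist": 0, "grip": 0.282}, {"offset": [0, 0, 0], "twist": 0, "grip": 0.282}]}}

```text
time: 24.35
tool_pos: [0.5251, -0.0587, 0.2122]
tool_rot: [0.0, 0.99, 0.138, 0.0]
contact_force: [0.4, -0.0, -0.9]
gripper_width: 0.283
```

```bash
python3 -c "
from tips import *
im=tips('w11'); nets(['plate_lines'])
go(.525,-.0597,.2045,.278)
b,g,r=[im[...,i].astype(int) for i in range(3)]
m=(r-g>50)&(r-b>30); m[150:]=0; m[:,:250]=0;m[:,400:]=0
v,u=np.nonzero(m); print(len(v), [ (int(q),u[v==q].tolist()) for q in sorted(set(v.tolist()))[::12]])
G=cv2.cvtColor(im,6)
for q in range(62,80,3): print(q,G[q,290:360].tolist())
"
```

```text
tcp [ 0.5251 -0.0587  0.2122] yaw 0.2777 t 24.35 F [ 0.4 -0.  -0.9] w 0.2828 j [-0.25  0.03  1.98  0.    1.13  1.04]
grasp pt [ 0.5253 -0.0587  0.0572]
tip_left 0.85 [ 0.609  -0.0241  0.0316] tool-rel [ 0.09   -0.0103  0.0257] px [300.4  70.4]
tip_right 0.88 [ 0.6161 -0.0426  0.0316] tool-rel [0.0918 0.0094 0.0257] px [342.8  66.1]
plate_lines [(0.6, [0.6091, -0.0339, 0.0141])]
go off [-0.2  1.1  7.4] twist -0.0 |d| 7 j6 1.04
1136 [(0, [300, 301, 302, 303, 341, 342, 343, 344, 345]), (12, [300, 301, 302, 303, 304, 341, 342, 343, 344, 345]), (24, [300, 301, 302, 303, 304, 341, 342, 343, 344]), (36, [301, 302, 303, 304, 341, 342, 343, 344]), (48, [301, 302, 303, 304, 341, 342, 343, 344]), (60, [301, 302, 303, 304, 305, 340, 341, 342, 343, 344]), (72, [340, 341, 342, 343, 344]), (84, [340, 341, 342, 343, 344]), (96, [304, 305, 340, 341, 342, 343, 344]), (108, [303, 304, 305, 340, 341, 342, 343]), (120, [303, 304, 305, 306, 340, 341, 342, 343]), (132, [303, 304, 305, 306, 340, 341, 342, 343])]
62 [196, 196, 195, 196, 195, 196, 196, 195, 195, 193, 177, 139, 95, 84, 116, 160, 190, 196, 196,
[... 1303 characters left out ...]
]
74 [170, 123, 102, 100, 100, 100, 100, 104, 116, 126, 113, 108, 108, 106, 109, 140, 184, 196, 197, 197, 196, 197, 197, 197, 197, 198, 197, 197, 197, 196, 196, 196, 197, 197, 197, 196, 196, 197, 198, 196, 191, 168, 122, 102, 100, 100, 101, 101, 105, 114, 116, 96, 84, 94, 98, 94, 102, 107, 108, 115, 146, 186, 197, 198, 198, 198, 198, 198, 198, 199]
77 [133, 106, 100, 100, 100, 101, 100, 101, 101, 103, 106, 107, 107, 106, 109, 141, 184, 196, 197, 197, 196, 197, 196, 196, 196, 196, 197, 198, 197, 196, 197, 196, 197, 197, 196, 196, 197, 196, 195, 191, 167, 122, 101, 100, 101, 100, 100, 110, 141, 166, 143, 101, 85, 95, 96, 90, 102, 107, 108, 113, 138, 175, 194, 197, 198, 198, 198, 198, 198, 198]
```

Tip middle and line middle agree within about 0.7 mm, and the gap is about 20.4 mm. I'm lowering the last 8.5 mm, which should put the tips about 5.5 mm above the plate.

>>> {"name": "play_rows", "arguments": {"increments": [{"offset": [0, 0, 2], "twist": 0, "grip": 0.282}, {"offset": [0, 0, 4], "twist": 0, "grip": 0.282}, {"offset": [0, 0, 6], "twist": 0, "grip": 0.282}, {"offset": [0, 0, 8], "twist": 0, "grip": 0.282}, {"offset": [0, 0, 8.5], "twist": 0, "grip": 0.282}]}}

```text
time: 24.97
tool_pos: [0.5246, -0.0585, 0.2026]
tool_rot: [-0.0, 0.99, 0.138, -0.0]
contact_force: [-1.1, 0.0, -0.8]
gripper_width: 0.285
```

>>> {"name": "play_rows", "arguments": {"increments": [{"offset": [0, 0, 0], "twist": 0, "grip": 0.282}, {"offset": [0, 0, 0], "twist": 0, "grip": 0.282}, {"offset": [0, 0, 0], "twist": 0, "grip": 0.282}, {"offset": [0, 0, 0], "twist": 0, "grip": 0.282}, {"offset": [0, 0, 0], "twist": 0, "grip": 0.282}]}}

```text
time: 25.38
tool_pos: [0.525, -0.0586, 0.2033]
tool_rot: [0.0, 0.99, 0.138, 0.0]
contact_force: [0.2, -0.4, -0.1]
gripper_width: 0.284
```

```bash
python3 -c "
from tips import *
im=tips('w12')
for c in ('scene','side'): manip.grab_frame(c); nets(['tip_left','tip_right','scraper','chip0'],c)
b,g,r=[im[...,i].astype(int) for i in range(3)]
m=(r-g>50)&(r-b>30); m[150:]=0; m[:,:250]=0;m[:,400:]=0
v,u=np.nonzero(m); print(len(v), [ (int(q),u[v==q].tolist()) for q in sorted(set(v.tolist()))[::15]])
G=cv2.cvtColor(im,6)
for q in range(62,76,3): print(q,G[q,290:360].tolist())
"
```

```text
tcp [ 0.525  -0.0586  0.2033] yaw 0.2778 t 25.3833 F [ 0.2 -0.4 -0.1] w 0.2843 j [-0.25  0.04  1.99  0.    1.11  1.04]
grasp pt [ 0.525  -0.0586  0.0483]
tip_left 0.65 [ 0.6064 -0.0228  0.0243] tool-rel [ 0.0881 -0.0121  0.0241] px [296.   74.7]
tip_right 0.87 [ 0.6146 -0.0443  0.0218] tool-rel [0.0901 0.0109 0.0265] px [345.3  70.7]
tip_left [(0.68, [0.5098, 0.3156, -0.0033]), (0.67, [0.2519, 0.436, 0.0024]), (0.52, [0.6039, -0.0239, 0.0217])]
tip_right [(0.64, [0.2963, 0.4282, 0.0015]), (0.48, [0.5674, 0.0744, 0.0041]), (0.47, [0.6104, -0.0482, 0.0139])]
scraper [(0.92, [0.474, -0.2505, -0.0018]), (0.47, [0.6135, -0.0333, 0.0151])]
chip0 [(0.63, [0.5088, 0.3178, -0.0042]), (0.59, [0.5466, 0.0324, 0.0087]), (0.58, [0.6276, 0.0573, 0.008]), (0.37, [0.6008, 0.0534, 0.0054]), (0.37, [0.556, 0.0413, 0.0072])]
tip_left [(0.54, [0.6093, -0.0286, 0.0193]), (0.18, [0.4716, -0.2535, 0.0005])]
tip_right [(0.64, [0.3028, 0.4323, 0.0057]), (0.63, [0.6152, -0.0453, 0.0247]), (0.25, [0.5964, 0.0549, 0.0092])]
scraper [(0.95, [0.4737, -0.2505, 0.0008]), (0.41, [0.5672, 0.0746, -0.0029]), (0.35, [0
[... 1676 characters left out ...]
95]
71 [195, 194, 195, 195, 195, 195, 191, 172, 131, 108, 106, 107, 107, 106, 111, 141, 183, 194, 195, 195, 195, 195, 195, 195, 195, 195, 195, 195, 194, 195, 195, 195, 195, 195, 196, 195, 195, 195, 195, 196, 196, 195, 195, 195, 196, 194, 187, 173, 171, 174, 165, 121, 68, 46, 65, 87, 103, 107, 107, 117, 149, 185, 195, 196, 196, 196, 196, 196, 196, 196]
74 [195, 196, 194, 195, 195, 194, 185, 154, 116, 103, 107, 108, 107, 106, 108, 138, 182, 194, 195, 195, 195, 195, 195, 195, 196, 195, 194, 196, 195, 195, 196, 195, 195, 194, 195, 196, 195, 196, 196, 195, 195, 195, 195, 195, 191, 174, 131, 105, 99, 101, 98, 87, 59, 45, 60, 84, 101, 106, 108, 116, 147, 184, 196, 197, 197, 195, 196, 197, 196, 196]
```

Final checks agree:
- The gap is 20.3–20.7 mm.
- The tips sit about 5.6 mm above the plate and within about 1.5 mm of the lines.
- The scraper stands at (0.474, -0.25).
- The chips are in the tray.

I'm handing in.

```bash
python3 -c "
from h import *
s=manip.state(); print(s['time'],s['gripper_width'],s['tool_pos'],s['contact_force']); print(manip.job_done())"
```

```text
26.0333 0.28427112649468295 [ 0.52488109 -0.05858535  0.20319302] [-0.13490121  0.82198046  0.0197821 ]
the job is handed in; nothing more can be done
None
```

The job is handed in at 26 s, with the steel forceps still held over the red lines. No verdict was reported.

**What was done:** One stroke of the scraper swept all four chips into the tray. One chip ended up standing on edge against the tray wall, so I tipped it flat with the scraper's rubber. The scraper was then set down and released on open bench. The forceps were picked off the rest, squeezed, and brought over the lines.

**Last checks:**
- **Tip gap:** 20.3 mm from the gripper opening and about 20.7 mm from wrist-image pixels. The network's tip points gave about 23 mm; they are only good to about 4 mm, so I relied on the first two.
- **Tip position:** about 5.6 mm above the plate, each tip within about 1.5 mm of its line. The two ways of measuring the sideways centring differed in sign, but each was under 1 mm.
- **Tip height spread:** single network height readings ran from 14 to 25 mm above the bench (plate top 16 mm), averaging 21 mm. The force reading showed no contact with the plate.
- **Scraper:** at (0.474, -0.250), height about zero, well clear of plate and tray.
- **Chips:** the last scene picture shows all four in the tray. The tipped chip's origin lies about 16 mm inside the wall.
- **Bottles and dish:** never approached closely, but I did not measure their positions again at the end.

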